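# Find the carton stamped underneath and send it down the dispatch lane

### The job

One of the two upright white cartons has been passed by the inspector: it has a round green stamp with a tick on its underside, the other has none. Without picking anything up, first push each carton over away from the robot so that both lie on their backs with their undersides showing towards the robot; then push the stamped one, still lying, between the two yellow guides of the dispatch lane until it is fully home against the rubber buffers. Leave the unstamped one lying where it fell, so the inspector sees it is still due, and do not disturb the other things on the desk.

Things in the scene. Friction and masses are not known exactly. Their poses are not given: they have to be found in the camera images.
- stamped_carton: the carton with the stamp (42 mm green ring and tick, mid-underside; from above both look alike). White, dark blue band; closed box 70 (x) by 105 (y) by 115 mm (z), 0.15 to 0.31 kg, centre of mass in its middle. Origin: centre of the underside; z to its top, x from printed front to back. At the start upright, x within 0.2 rad of world x (front to the robot), left or right of the lane at random
- plain_carton: the other carton, no stamp; same size, mass, axes and start, on the other side. Either carton, pushed squarely in the upper fifth of its front, tips over its rear lower edge with little slip and beyond about 31 degrees falls on its back: its middle then lies about 93 mm farther away, 35 mm above the desk, its x points down, its underside faces the robot
- dispatch_lane: U-shaped yellow steel guide fixed to the desk, open to the robot. Origin: on the desk mid-way between the two black rubber buffers, in their face plane; x points into the lane (away from the robot), y left. Guides 122 mm apart inside, 30 mm high, run 60 mm from the buffers towards -x, then flare for 24 mm to 143 mm apart; their feet reach 22 mm outside them. Buffers 8 to 26 mm above desk
- brass_cylinder: bystander: brass lock cylinder standing upright, 30 mm across, 70 mm tall; origin under its foot
- pin_jar: bystander: clear jar with black cap, 44 mm across, 48 mm tall; origin under its foot
- parts_tin: bystander: flat blue tin, 67 x 98 x 24 mm; origin under its middle
- oil_bottle: bystander: yellow oil bottle with red nozzle, 35 mm across, 114 mm tall; origin under its foot
- euro_cylinder: bystander: small brass door lock cylinder lying flat, 37 x 64 x 17 mm; origin under its middle
- tape_roll: bystander: roll of tape lying flat, 96 mm across, 25 mm tall; origin under its middle
There are look-alikes about, which are no part of the job. Leave any red look-alike of the stamped_carton alone.

How it is judged:
By the outcome, as a careful person would: the job done as asked, in the order asked, and still so for the second after the job is handed in, with the robot touching nothing.
It also fails if it takes over 72 s, if anything falls off the work surface, if the arm or the gripper's body presses on something with over 40 N, if the wrist force passes 120 N, or if a joint passes its speed limit or range.

### The arm

A 6-joint arm with a two-finger parallel gripper is mounted at the origin on a cart in front of the work surface, level with it; the furniture and walls round the work are solid. World frame = base frame: x ahead of the robot, y to its left, z up, the work surface at z = 0. Lengths are in m, angles in rad, forces in N, time in s.
With the tool pointing down it reaches from about 0.4 to 0.825 m from the base axis. Payload 7 kg.
Tool frame: the origin (TCP) lies between the finger pads; the fingertips stand 22 mm ahead of it and the grasp point (between the pads) lies 3 mm ahead of it (arm.tip_reach is the distance from the TCP to the fingertips, in m); z points along the fingers, y is the line along which they close (so a half turn about z gives the same grasp; the last joint's range is limited). The gripper opens to 88 mm and grips with 3 to 60 N. Pads are 19 mm wide; open, the fingers measure 130 mm over their backs; the gripper's body (78 mm by 193 mm) begins 47 mm behind the grasp point.
Start: joints at [-0.861, 0.359, 0.012, 0, -1.224, -0.288], TCP at [0.276, -0.616, 0.212] pointing down, gripper open.
Joint ranges: [-3.07, 3.07], [-1.43, 2.12], [-1.02, 1.25], [-3.03, 1.67], [-3.05, -0], [-3.03, 3.03]. Speed limits (rad/s): [2.39, 2.39, 3.01, 3.14, 3.14, 3.14].

### API

Orientations are given as [roll, pitch, yaw] about the fixed x, y, z axes, in that order (R = Rz(yaw) Ry(pitch) Rx(roll)).
In Python, from station import arm, viewer gives the robot as it stands. The module is installed in compiled form; this text tells all that it offers.
- The arm moves only by the tool apply_moves, never from a script. Its argument "commands" is a list that holds one entry, the list of rows, each a list of 5 numbers: the closure, from -1 (fully open) to 1 (shut), then the shift along the world's x, y, z as a fraction of full scale, then the turn about the world's z as a fraction of full scale. In form: [[[fingers, tx, ty, tz, yaw], ...]]. A call has 1 to 12 rows; each row shifts and turns the commanded pose from where the row before left it; what a row does not reach is not made up. Full scale, the value 1, is 20 cm for a shift and pi rad for a turn. A row lasts 1/10 s, in which the tool goes at most 50 mm and 8.59 degrees, less where a joint would pass 70% of its speed; a pose out of reach is approached as far as the arm can. A call with a number of a shift or a turn outside -1 to 1 is refused whole. A call with a gripper value outside its range is refused whole. The fingers move at their own pace and stop on an object; "force" is the grip in N (left out, the last holds). Time passes only in rows, so rows that do not move let the fingers close. It gives the time, the measured TCP pose, the force, the opening and the grip force at its end, in the units of the state.
- arm.get_state(): the state, without advancing time (a new reading comes with each control period).
- viewer.grab_frame(name): name is "scene" or "side" or "wrist"; returns a dict with "image" (480x640x3 uint8, blue, green, red), "mtx" (3x3 intrinsics, pixels), "rvec" (rotation vector, rad) and "tvec" (3), from world to camera coordinates, as OpenCV has them. Camera axes: x right, y down, z forward; pixel columns grow to the right and rows downward; lengths in m; the calibration is good to about 2 mm. A picture is of the moment at which its call begins. There is no depth.
- arm.job_done(): hands the job in; it is judged then, once.
The state is a dict: "t": time; "q": joint angles; "qd": joint speeds; "joint_efforts": joint torques, N m; "eef_pos": TCP position; "ee_rot": TCP orientation; "force": force on the tool from outside, world axes, zero at the start; "moment": the same for the moment, N m; "width": finger opening in m; "gripper_force": force on a finger pad.
Only numpy, scipy, OpenCV 4.12 (cv2) and the standard library are available. Lean on these libraries where they do the work, as an engineer would, in place of code of your own. Each camera call takes 0.05 s, during which the arm holds its last target. There are 200 camera calls.

## Working session

There is one attempt and no reset: what is moved stays moved. The work goes in short steps, Python scripts to look and compute and a tool call to move; the robot and the scene stay as the last step left them, time stands still between calls to the robot, and variables do not carry over. Pictures are saved under pics/ and viewed, at most 10 in all, crops included, and the job is handed in when it is done.

Besides the shell and the picture viewer there is one more tool, called as name(argument=value, ...) on one line, values as JSON. apply_moves: Moves the arm, as the interface text tells. Shift numbers are shares of 20 cm and turn numbers shares of pi rad, none past 1 either way. Its arguments: {"type":"object","properties":{"commands":{"type":"array","items":{"type":"array","items":{"type":"array","items":{"type":"number"}}}},"force":{"type":"number"}},"required":["commands"]}

```bash
mkdir -p pics
cat > h.py <<'E'
import numpy as np, cv2
from station import arm, viewer
def grab(n):
    f=viewer.grab_frame(n); f['R']=cv2.Rodrigues(np.array(f['rvec'],float))[0]; f['t']=np.array(f['tvec'],float).ravel(); f['K']=np.array(f['mtx'],float); return f
def ray(f,u,v,z=0.):
    d=f['R'].T@np.linalg.solve(f['K'],[u,v,1.]); c=-f['R'].T@f['t']; return c+d*(z-c[2])/d[2]
def proj(f,P): return cv2.projectPoints(np.array(P,float).reshape(-1,3),f['R'],f['t'],f['K'],None)[0].reshape(-1,2)
E
python3 - <<'E'
from h import *
import pickle
for n in ("scene","side"):
    f=grab(n); cv2.imwrite(f'pics/{n}0.png',f['image']); pickle.dump(f,open(n+'0.pkl','wb')); print(n,-f['R'].T@f['t'],f['R'][2])
s=arm.get_state(); print({k:s[k] for k in('t','eef_pos','ee_rot','force','width')},arm.tip_reach)
E
```

```text
scene [-0.22901003 -0.9935164   0.7927644 ] [ 0.5626855   0.62443108 -0.5417295 ]
side [0.09943108 1.01785383 0.63165328] [ 0.33591258 -0.83500199 -0.43581465]
{'t': 0.1, 'eef_pos': array([ 0.2761377 , -0.61545176,  0.21104657]), 'ee_rot': array([ 3.14016752e+00, -1.31857639e-04, -2.71991935e+00]), 'force': array([-0.38830318,  0.27485496, -0.71701709]), 'width': 0.08756353647327694} 0.022
```

View pics/scene0.png

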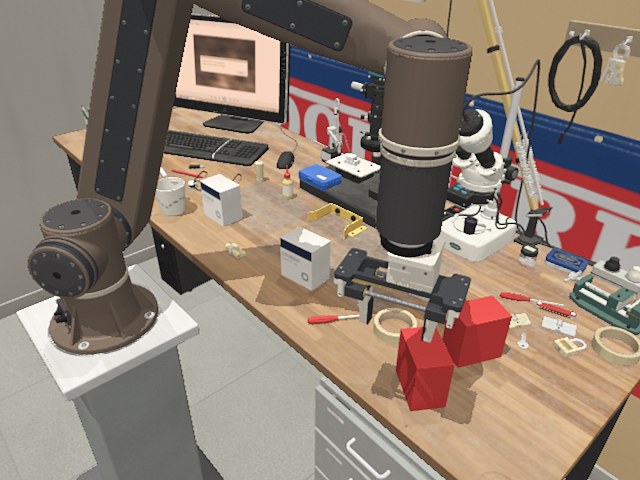

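View pics/side0.png

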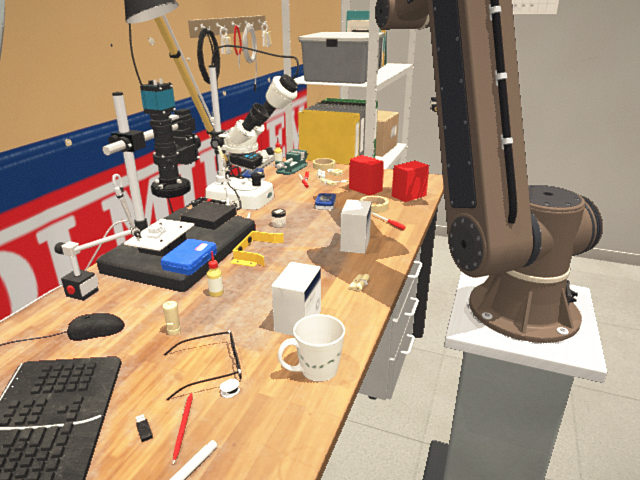

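The scene view shows white cartons at (222,200) (left) and (305,260) (right). Red look-alike cartons stand at (425,370) and (478,330). The lane is at (335,217), the tape at (395,325), the euro cylinder at (235,250) and the oil bottle at (287,185). The side view shows the cartons at (297,300) and (356,227) and the lane guides at (250,258) and (265,237). Next I take a close crop for the corners.

Run:
```python
import cv2
a=cv2.imread('pics/scene0.png'); b=cv2.imread('pics/side0.png')
cv2.imwrite('pics/c1.png',cv2.resize(a[165:305,190:390],None,fx=4,fy=4,interpolation=cv2.INTER_CUBIC))
cv2.imwrite('pics/c2.png',cv2.resize(b[190:340,220:420],None,fx=4,fy=4,interpolation=cv2.INTER_CUBIC))
```

```text
(no output)
```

View pics/c1.png

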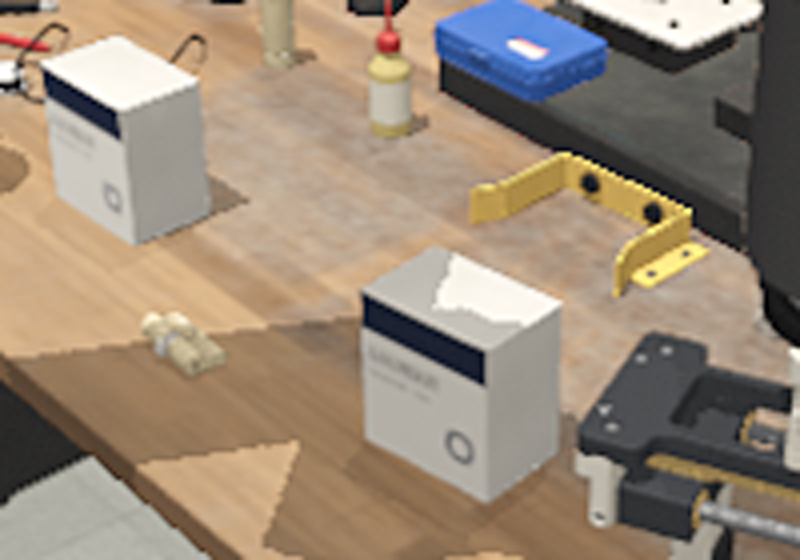

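View pics/c2.png

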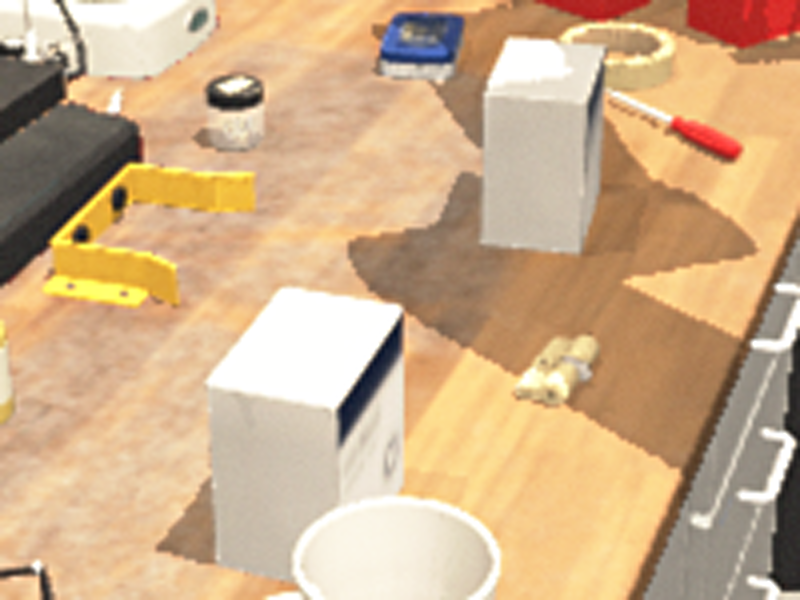

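Run:
```python
from h import *
import pickle
S=pickle.load(open('scene0.pkl','rb'));D=pickle.load(open('side0.pkl','rb'))
def sc(p,z): return ray(S,p[0]/4+190-.4,p[1]/4+165-.4,z)[:2].round(4)
def sd(p,z): return ray(D,p[0]/4+220-.4,p[1]/4+190-.4,z)[:2].round(4)
z=.115
print('L sc FL FR BR BL',*[sc(p,z) for p in[(42,65),(120,108),(200,82),(120,36)]],'bot FL FR BR',*[sc(p,0) for p in[(55,195),(135,243),(210,210)]])
print('L sd FL FR BR BL',*[sd(p,z) for p in[(335,410),(403,308),(280,290),(207,382)]],'bot BL',sd((217,567),0))
print('R sc',*[sc(p,z) for p in[(362,293),(488,347),(562,303),(440,248)]],'bot',*[sc(p,0) for p in[(367,438),(488,500),(560,455)]])
print('R sd',*[sd(p,z) for p in[(583,98),(605,45),(510,38),(483,93)]],'bot FL BL',*[sd(p,0) for p in[(580,250),(483,243)]])
print('buf sc',*[sc(p,.017) for p in[(590,183),(655,212)]],'sd',*[sd(p,.017) for p in[(82,232),(118,197)]])
print('lane sc top: endL cornL cornR endR',*[sc(p,.03) for p in[(472,190),(568,153),(690,210),(620,260)]],'botends',*[sc(p,0) for p in[(472,222),(617,295)]])
print('lane sd top',*[sd(p,.03) for p in[(178,265),(60,240),(128,165),(253,172)]],'bot',*[sd(p,0) for p in[(178,305),(253,210)]])
print('euro',sc((185,345),.01),'oil',sc((390,130),0),'brass',sc((280,60),0),'tin/jar',sd((235,142),0),'tape',ray(S,395,325,.012),'bluetin',ray(D,325,201,0),'mug',ray(D,320,370,0), 'desk edge',ray(S,240,275,0),'tray',ray(S,345,197,0))
```

```text
L sc FL FR BR BL [0.4179 0.2635] [0.4246 0.167 ] [0.491  0.1643] [0.4885 0.2686] bot FL FR BR [0.4188 0.2718] [0.4266 0.1703] [0.4966 0.1745]
L sd FL FR BR BL [0.4184 0.2753] [0.4232 0.1688] [0.4933 0.1742] [0.4888 0.2743] bot BL [0.4888 0.274 ]
R sc [ 0.4047 -0.1399] [ 0.4247 -0.2354] [ 0.4903 -0.2286] [ 0.475  -0.1301] bot [ 0.4076 -0.1351] [ 0.4248 -0.2352] [ 0.4899 -0.2305]
R sd [ 0.4115 -0.1391] [ 0.4232 -0.2361] [ 0.4907 -0.2253] [ 0.4768 -0.1236] bot FL BL [ 0.4092 -0.1399] [ 0.4756 -0.126 ]
buf sc [ 0.7258 -0.0065] [ 0.7326 -0.0707] sd [ 0.7299 -0.0125] [ 0.7327 -0.0698]
lane sc top: endL cornL cornR endR [0.6351 0.027 ] [0.7291 0.0226] [ 0.7383 -0.101 ] [ 0.6499 -0.1181] botends [0.6372 0.0298] [ 0.6495 -0.1169]
lane sd top [0.6343 0.0284] [0.7246 0.0248] [ 0.7376 -0.0958] [ 0.6476 -0.1172] bot [0.6357 0.029 ] [ 0.6481 -0.1157]
euro [0.3711 0.019 ] oil [0.6823 0.1868] brass [0.6902 0.3509] tin/jar [ 0.7109 -0.2181] tape [ 0.47314479 -0.46601554  0.012     ] bluetin [ 0.64449144 -0.458073    0.        ] mug [0.35507608 0.35014799 0.        ] desk edge [ 0.32463526 -0.06839563  0.        ] tray [0.8275602  0.06328906 0.        ]
```

Things that could be mistaken for the target are the red cartons at (425,370) and (478,330), which I leave alone. The white cartons at (222,200) and (305,260) are both to be tipped, and only their undersides tell them apart. I start with the right one.

apply_moves(commands=[[[-0.1,0,0.05,0.2,0],[-0.1,0.05,0.2,0,-0.01],[-0.1,0.05,0.2,0,-0.01],[-0.1,0.05,0.2,0,-0.01],[-0.1,0.05,0.2,0,-0.01],[-0.1,0.05,0.2,0,-0.01],[-0.1,0.05,0.2,0,-0.01],[-0.1,0.05,0.2,0,-0.01],[-0.1,0.05,0.2,0,-0.01],[-0.1,0.05,0.2,0,-0.008],[-0.1,0.05,0.2,0,0],[-0.1,0,0,0,0]]])

```text
t: 1.3
eef_pos: [0.3771, -0.2023, 0.252]
ee_rot: [3.141, 0.001, -2.991]
force: [-0.2, -0.7, 0.4]
width: 0.048
gripper_force: 0.0
```

apply_moves(commands=[[[-0.1,0,0.055,-0.15,0],[-0.1,0,0,-0.2,0],[-0.1,0,0,-0.2,0],[-0.1,0,0,-0.1,0],[-0.1,0,0,0,0],[-0.1,0.05,0.007,0,0],[-0.1,0.05,0.007,0,0],[-0.1,0.05,0.007,0,0],[-0.1,0.05,0.007,0,0]]])

```text
t: 2.2
eef_pos: [0.4181, -0.1891, 0.1228]
ee_rot: [-3.141, 0.002, -2.996]
force: [0.4, 0.1, -0.4]
width: 0.0481
gripper_force: 0.0
```

Run:
```python
from h import *
f=grab('scene');g=grab('side')
a=cv2.resize(f['image'][140:380,200:440],(400,400));b=cv2.resize(g['image'][120:340,240:460],(400,400))
cv2.imwrite('pics/p1.png',np.hstack([a,b]))
```

```text
(no output)
```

View pics/p1.png

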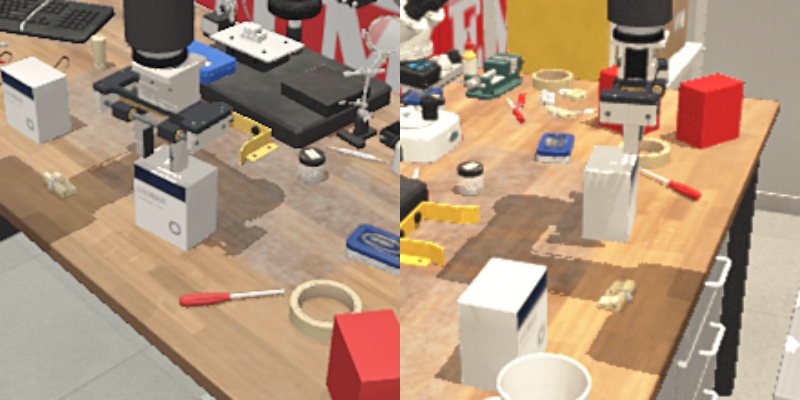

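Both views show the right carton at (175,205) starting to lean with the fingers on its upper front. I keep pushing.

apply_moves(commands=[[[-0.1,0.06,0.008,0,0],[-0.1,0.06,0.008,0,0],[-0.1,0.06,0.008,0,0],[-0.1,0.06,0.008,0,0],[-0.1,0.05,0.007,0,0],[-0.1,0,0,0,0],[-0.1,0,0,0,0],[-0.1,0,0,0,0],[-0.1,0,0,0.2,0],[-0.1,-0.1,0,0.2,0],[-0.1,-0.1,0,0.2,0]]])

```text
t: 3.4
eef_pos: [0.4331, -0.1815, 0.243]
ee_rot: [3.142, -0.001, -2.996]
force: [1.4, -0.2, 0.6]
width: 0.0481
gripper_force: 0.0
```

Run:
```python
from h import *
f=grab('scene');g=grab('side')
a=cv2.resize(f['image'][140:380,200:440],(400,400));b=cv2.resize(g['image'][120:340,240:460],(400,400))
cv2.imwrite('pics/p2.png',np.hstack([a,b]))
```

```text
(no output)
```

View pics/p2.png

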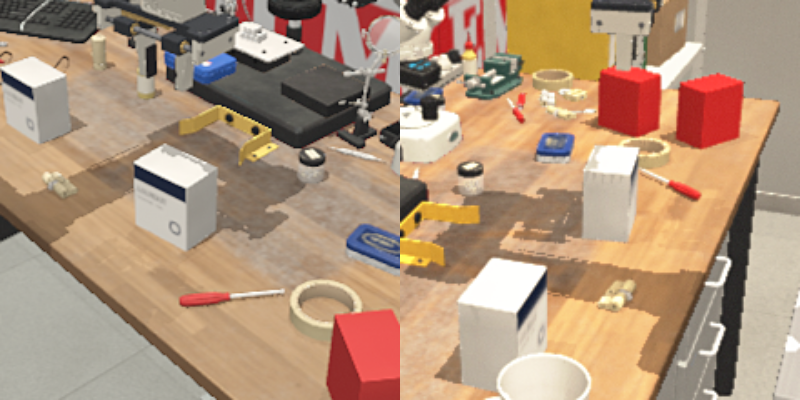

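The right carton is still upright at (175,205) in the left half, so the fingers went over it or barely touched it. I compare numerically with the starting frame.

Run:
```python
from h import *
import pickle
S=pickle.load(open('scene0.pkl','rb'));D=pickle.load(open('side0.pkl','rb'))
s=arm.get_state();print(s['eef_pos'],s['force'])
for a,n,box in((S,'scene',(265,215,345,300)),(D,'side',(330,190,385,260))):
    b=grab(n); pickle.dump(b,open(n+'1.pkl','wb'))
    x0,y0,x1,y1=box
    for f in(a,b):
        im=f['image'][y0:y1,x0:x1]; h=cv2.cvtColor(im,cv2.COLOR_BGR2HSV)
        m=((h[...,1]<45)&(h[...,2]>120)).astype(np.uint8)
        nn,l,st,c=cv2.connectedComponentsWithStats(m); i=1+st[1:,4].argmax(); mm=(l==i).astype(np.uint8)
        cn=max(cv2.findContours(mm,0,2)[0],key=cv2.contourArea); ap=cv2.approxPolyDP(cn,2.5,True).reshape(-1,2)+[x0,y0]
        print(n,st[i],ap.tolist())
# fingertip predicted pixel in both
p=s['eef_pos']-[0,0,.022]; print(proj(b,p))
c=[cv2.resize(f['image'][y:y+100,x:x+100],(400,400),interpolation=cv2.INTER_CUBIC) for f,x,y in((pickle.load(open('scene1.pkl','rb')),265,210),(b,325,180))]
cv2.imwrite('pics/p3.png',np.hstack(c))
```

```text
[ 0.43484467 -0.18219139  0.24784513] [ 0.79791635 -0.55017898  0.36555484]
scene [  15   12   51   64 2242] [[296, 227], [280, 238], [309, 251], [312, 260], [310, 262], [280, 247], [281, 273], [311, 290], [329, 277], [330, 240]]
scene [  15   12   51   63 2267] [[296, 227], [280, 238], [309, 251], [311, 260], [280, 247], [281, 273], [313, 289], [329, 277], [330, 241]]
side [  10   10   31   53 1396] [[347, 200], [341, 213], [340, 250], [364, 252], [369, 237], [369, 216], [367, 222], [366, 215], [370, 202]]
side [  10   10   31   53 1402] [[347, 200], [341, 213], [340, 250], [364, 252], [369, 236], [369, 215], [367, 221], [370, 201]]
[[363.01822875 168.68216254]]
```

View pics/p3.png

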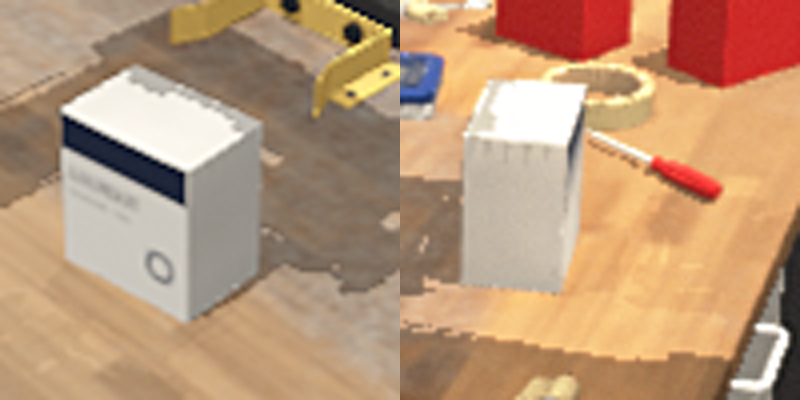

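Run:
```python
from h import *
import pickle
S=pickle.load(open('scene1.pkl','rb'));D=pickle.load(open('side1.pkl','rb'))
e=np.array([.4181,-.1891,.1228]);y=np.array([-.145,.99,0])
for z in(.1,.115,.13,.15):
  P=[[*(e+k*y)[:2],z] for k in(-.034,.034)]; print(z,'p1 scene',((proj(S,P)-[200,140])/.6).round().tolist(),'p1 side',((proj(D,P)-[240,120])/.55+[400,0]).round().tolist())
a=cv2.imread('pics/p1.png')
cv2.imwrite('pics/p4.png',np.hstack([cv2.resize(a[80:230,90:240],(400,400),interpolation=2),cv2.resize(a[60:260,550:750],(400,400),interpolation=2)]))
```

```text
0.1 p1 scene [[179.0, 191.0], [145.0, 174.0]] p1 side [[635.0, 159.0], [629.0, 176.0]]
0.115 p1 scene [[179.0, 182.0], [145.0, 165.0]] p1 side [[636.0, 150.0], [630.0, 167.0]]
0.13 p1 scene [[179.0, 173.0], [144.0, 157.0]] p1 side [[636.0, 141.0], [630.0, 158.0]]
0.15 p1 scene [[179.0, 162.0], [144.0, 145.0]] p1 side [[637.0, 129.0], [631.0, 145.0]]
```

View pics/p4.png

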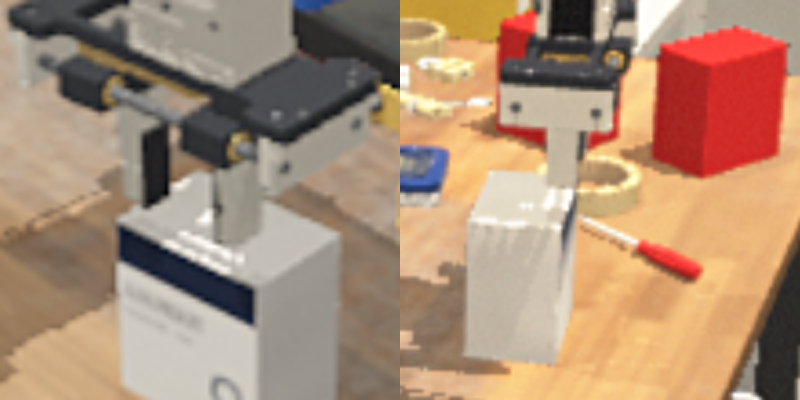

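Both fingertips, at (235,240) and (562,190) in the crop, sit about 30 mm higher than the stated reach gives, at z≈0.13. That is why they passed over the carton. I go lower and watch the force.

apply_moves(commands=[[[-0.1,-0.15,-0.02,0,0],[-0.1,-0.15,-0.02,0,0],[-0.1,0,0,-0.2,0],[-0.1,0,0,-0.2,0],[-0.1,0,0,-0.2,0],[-0.1,0,0,-0.175,0],[-0.1,0,0,0,0],[-0.1,0,0,0,0],[-0.1,0.05,0.007,0,0],[-0.1,0.05,0.007,0,0],[-0.1,0.05,0.007,0,0]]])

```text
t: 4.7
eef_pos: [0.4064, -0.1851, 0.0882]
ee_rot: [-3.141, 0.003, -2.996]
force: [-1.9, -0.5, 2.4]
width: 0.0481
gripper_force: 1.1
```

Run:
```python
from h import *
import pickle
s=arm.get_state();print(s['eef_pos'],s['force'])
for n,box in(('scene',(265,200,345,300)),('side',(325,170,385,260))):
    b=grab(n); pickle.dump(b,open(n+'2.pkl','wb')); x0,y0,x1,y1=box
    cv2.imwrite(f'pics/q_{n}.png',b['image'][y0:y1,x0:x1])
    o=pickle.load(open(n+'1.pkl','rb'))['image']
    d=cv2.absdiff(b['image'],o).max(2)[y0:y1,x0:x1]; ys,xs=np.where(d>60); print(n,xs.min()+x0,xs.max()+x0,ys.min()+y0,ys.max()+y0,len(xs))
    h=cv2.cvtColor(b['image'][y0:y1,x0:x1],cv2.COLOR_BGR2HSV)
    m=cv2.inRange(h,(105,100,20),(130,255,110)); q=cv2.findNonZero(m)
    if q is not None: print('band',np.array(cv2.boundingRect(q))+[x0,y0,0,0],len(q))
```

```text
[ 0.40636809 -0.18512755  0.08818502] [-1.90313872 -0.53925501  2.38353838]
scene 265 344 200 296 1418
band [272 202  73  58] 106
side 325 384 170 257 1133
band [325 204   8   2] 10
```

Contact came at x=0.406, as predicted. I carry on with the push.

apply_moves(commands=[[[-0.1,0.05,0.007,0,0],[-0.1,0.05,0.007,0,0],[-0.1,0.05,0.007,0,0],[-0.1,0.05,0.007,0,0],[-0.1,0.05,0.007,0,0],[-0.1,0.05,0.007,0,0],[-0.1,0.03,0.004,0,0]]])

```text
t: 5.5
eef_pos: [0.4715, -0.1758, 0.0867]
ee_rot: [-3.142, 0.0, -2.996]
force: [0.2, -0.0, -0.6]
width: 0.0481
gripper_force: 0.0
```

apply_moves(commands=[[[-0.1,0,0,0,0],[-0.1,0,0,0,0],[-0.1,0,0,0,0],[-0.1,0,0,0.1,0],[-0.1,0,0,0.2,0],[-0.1,-0.1,0.05,0.2,0],[-0.1,-0.1,0.1,0.2,0],[-0.1,-0.1,0.2,0,0],[-0.1,0,0.2,0,0],[-0.1,0,0.2,0,0],[-0.1,0,0,0,0]]])

```text
t: 6.6
eef_pos: [0.4101, -0.0228, 0.2275]
ee_rot: [3.14, 0.002, -2.992]
force: [0.1, -0.8, 0.2]
width: 0.0483
gripper_force: 0.0
```

Run:
```python
from h import *
import pickle
s=arm.get_state();print(s['t'],s['eef_pos'],s['force'])
f=grab('scene');g=grab('side')
pickle.dump((f,g),open('k3.pkl','wb'))
a=cv2.resize(f['image'][160:320,190:390],(500,400));b=cv2.resize(g['image'][180:340,250:410][:, :],(300,400)) if 0 else cv2.resize(g['image'][170:330,280:400],(300,400))
cv2.imwrite('pics/p5.png',np.hstack([a,b]))
```

```text
6.6 [ 0.4100942  -0.02284689  0.22748639] [ 0.14933999 -0.75094782  0.23698668]
```

View pics/p5.png

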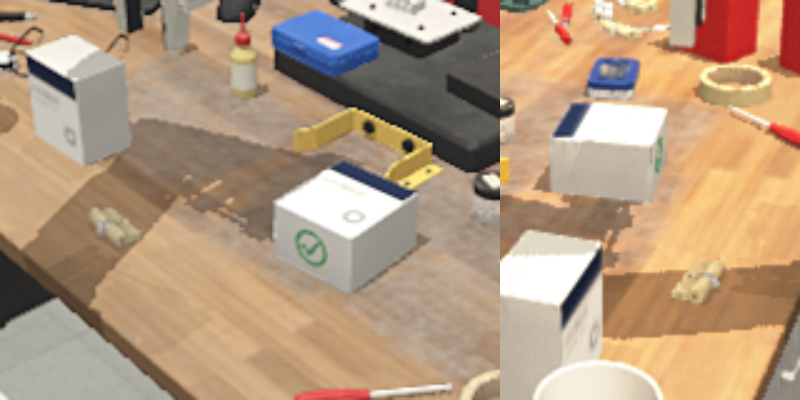

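The stamp at (311,247) shows that the right carton is the stamped one, and it lies well. Next is the left carton.

apply_moves(commands=[[[-0.1,-0.03,0.2,0,-0.01],[-0.1,-0.03,0.2,0,-0.01],[-0.1,-0.03,0.2,0,-0.008],[-0.1,-0.03,0.2,0,0],[-0.1,-0.03,0.2,0,0],[-0.1,0,0.2,0,0],[-0.1,0,0,-0.2,0],[-0.1,0,0,-0.2,0],[-0.1,0,0,-0.2,0],[-0.1,0,0,-0.08,0],[-0.1,0,0,0,0],[-0.1,0,0,0,0]]])

```text
t: 7.9
eef_pos: [0.381, 0.2133, 0.0912]
ee_rot: [-3.141, -0.0, -3.085]
force: [0.3, 0.7, 0.4]
width: 0.0484
gripper_force: 0.0
```

apply_moves(commands=[[[-0.1,0.05,0.003,0,0],[-0.1,0.05,0.003,0,0],[-0.1,0.05,0.003,0,0],[-0.1,0.05,0.003,0,0]]])

```text
t: 8.3
eef_pos: [0.4216, 0.2166, 0.0913]
ee_rot: [3.141, 0.001, -3.085]
force: [-0.7, 0.6, 0.6]
width: 0.048
gripper_force: 0.5
```

apply_moves(commands=[[[-0.1,0.05,0.003,0,0],[-0.1,0.05,0.003,0,0],[-0.1,0.05,0.003,0,0],[-0.1,0.05,0.003,0,0],[-0.1,0.05,0.003,0,0],[-0.1,0.05,0.003,0,0],[-0.1,0.02,0,0,0],[-0.1,0,0,0,0],[-0.1,0,0,0,0],[-0.1,0,0,0.2,0],[-0.1,-0.1,0,0.2,0],[-0.1,-0.1,0,0.2,0]]])

```text
t: 9.5
eef_pos: [0.4434, 0.2195, 0.2119]
ee_rot: [-3.141, -0.001, -3.085]
force: [-0.2, 0.6, 0.1]
width: 0.0482
gripper_force: 0.0
```

```bash
cat > box.py <<'E'
from h import *
def corners(f,box,z=.07):
    # white+navy top of a lying carton: silhouette polygon in crop
    x0,y0,x1,y1=box; h=cv2.cvtColor(f['image'][y0:y1,x0:x1],cv2.COLOR_BGR2HSV)
    m=((h[...,1]<50)&(h[...,2]>110))|cv2.inRange(h,(100,80,10),(135,255,110)).astype(bool)
    m=cv2.morphologyEx(m.astype(np.uint8),cv2.MORPH_OPEN,np.ones((3,3)))
    n,l,st,c=cv2.connectedComponentsWithStats(m); i=1+st[1:,4].argmax()
    cn=max(cv2.findContours((l==i).astype(np.uint8),0,2)[0],key=cv2.contourArea)
    ap=cv2.approxPolyDP(cn,3,True).reshape(-1,2)+[x0,y0]
    for p in ap: print(p,'top',ray(f,*p,z)[:2].round(3),'desk',ray(f,*p,0)[:2].round(3))
E
python3 - <<'E'
from box import *
s=arm.get_state();print(s['t'],s['eef_pos'])
f=grab('scene');g=grab('side')
print('R scene');corners(f,(290,215,365,290))
print('R side');corners(g,(295,200,355,255))
print('L scene');corners(f,(195,165,270,245))
print('L side');corners(g,(225,240,330,350))
E
```

```text
9.5 [0.4433947  0.2195294  0.21188682]
R scene
[325 226] top [ 0.576 -0.116] desk [ 0.654 -0.031]
[299 240] top [ 0.478 -0.124] desk [ 0.546 -0.039]
[300 263] top [ 0.414 -0.205] desk [ 0.476 -0.129]
[331 276] top [ 0.435 -0.293] desk [ 0.499 -0.225]
[355 259] top [ 0.527 -0.281] desk [ 0.6   -0.212]
[359 238] top [ 0.603 -0.219] desk [ 0.684 -0.144]
R side
[295 211] top [ 0.64  -0.189] desk [ 0.707 -0.34 ]
[295 231] top [ 0.585 -0.062] desk [ 0.645 -0.197]
[297 227] top [ 0.59  -0.088] desk [ 0.651 -0.226]
[301 230] top [ 0.572 -0.074] desk [ 0.631 -0.21 ]
[301 246] top [0.535 0.014] desk [ 0.589 -0.112]
[339 250] top [0.438 0.   ] desk [ 0.48  -0.127]
[345 213] top [ 0.497 -0.227] desk [ 0.546 -0.382]
[311 211] top [ 0.595 -0.206] desk [ 0.657 -0.358]
[310 222] top [ 0.569 -0.131] desk [ 0.627 -0.275]
[304 220] top [ 0.59  -0.138] desk [ 0.651 -0.282]
[299 224] top [ 0.592 -0.108] desk [ 0.654 -0.248]
[296 221] top [ 0.608 -0.124] desk [ 0.672 -0.266]
[301 212] top [ 0.62  -0.188] desk [ 0.685 -0.339]
L scene
[269 186] top [0.605 0.177] desk [0.685 0.29 ]
[266 188] top [0.59  0.172] desk [0.669 0.285]
[252 178] top [0.597 0.257] desk [0.677 0.379]
[224 185] top [0.502 0.273] desk [0.573 0.396]
[223 205] top [0.43  0.166] desk [0.494 0.278]
[241 217] top [0.431 0.074] desk [0.494 0.177]
[269 207] top [0.524 0.069] desk [0.597 0.172]
L side
[244 273] top [0.604 0.185] desk [0.667 0.081]
[227 291] top [0.601 0.265] desk [0.664 0.171]
[230 294] top [0.589 0.273] desk [0.65 0.18]
[225 295] top [0.597 0.28 ] desk [0.659 0.189]
[226 320] top [0.549 0.357] desk [0.605 0.275]
[273 330] top [0.449 0.353] desk [0.493 0.27 ]
[290 305] top [0.453 0.265] desk [0.497 0.172]
[289 279] top [0.497 0.172] desk [0.547 0.067]
```

Both cartons now lie on their backs. The right (stamped) one is centred at about (0.541,-0.169) with yaw about 0.15. I go to its right side with the fingers in line with x.

apply_moves(commands=[[[-0.1,0.045,-0.2,0,0.0426],[-0.1,0.045,-0.2,0,0.0426],[-0.1,0.045,-0.2,0,0.0426],[-0.1,0.045,-0.2,0,0.0426],[-0.1,0.045,-0.2,0,0.0426],[-0.1,0.045,-0.2,0,0.0426],[-0.1,0.045,-0.2,0,0.0426],[-0.1,0.045,-0.2,0,0.0426],[-0.1,0.045,-0.2,0,0.0426],[-0.1,0.045,-0.2,0,0.0426],[-0.1,0.045,-0.2,0,0.0426],[-0.1,0.045,-0.2,0,0.0426]]])

```text
t: 10.8
eef_pos: [0.5519, -0.2601, 0.2107]
ee_rot: [3.141, 0.0, -1.477]
force: [1.0, 0.7, 0.0]
width: 0.0481
gripper_force: 0.0
```

apply_moves(commands=[[[-0.1,0,0,0,0],[-0.1,0,0,-0.2,0],[-0.1,0,0,-0.2,0],[-0.1,0,0,-0.2,0],[-0.1,0,0,-0.2,0],[-0.1,0,0,0,0],[-0.1,0,0,0,0]]])

```text
t: 11.5
eef_pos: [0.552, -0.2585, 0.0513]
ee_rot: [3.14, -0.0, -1.482]
force: [1.0, 0.3, 1.0]
width: 0.0479
gripper_force: 0.0
```

Run:
```python
from h import *
s=arm.get_state();e=s['eef_pos'];print(s['t'],e,s['ee_rot'],s['q'])
f=grab('scene');g=grab('side')
y=np.array([1,.09,0])
for n,fr in(('scene',f),('side',g)):
  for z in(.02,.035,.05,.1): print(n,z,proj(fr,[[*(e+k*y)[:2],z] for k in(-.034,.034)]).round(1).tolist())
c=[cv2.resize(i['image'][yy:yy+130,x:x+100],(400,520),interpolation=cv2.INTER_CUBIC) for i,x,yy in((f,290,190),(g,270,140))]
cv2.imwrite('pics/p6.png',np.hstack(c))
```

```text
11.5 [ 0.55197061 -0.2585187   0.05127469] [ 3.14018632e+00 -1.57439343e-04 -1.48199261e+00] [-1.17595204e-01  3.98745680e-01 -3.31579696e-01  5.93021887e-04
 -8.41815262e-01  2.06003497e-01]
scene 0.02 [[346.2, 273.3], [363.2, 262.1]]
scene 0.035 [[346.4, 268.5], [363.6, 257.4]]
scene 0.05 [[346.6, 263.6], [363.9, 252.6]]
scene 0.1 [[347.4, 247.0], [365.0, 236.3]]
side 0.02 [[341.6, 222.9], [320.0, 220.4]]
side 0.035 [[341.6, 218.4], [320.0, 216.0]]
side 0.05 [[341.7, 213.8], [320.0, 211.5]]
side 0.1 [[342.0, 198.4], [319.9, 196.2]]
```

View pics/p6.png

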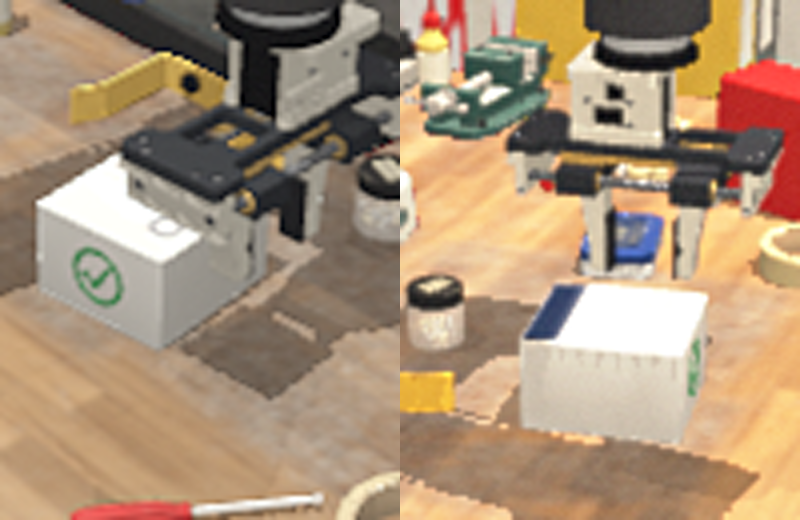

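The fingertips are beside the carton at crop (248,282) and (685,272), so the tip z is about 0.012 above the eef z. The body clears the tips by about 60 mm. I lower and push left.

apply_moves(commands=[[[-0.1,0,0,-0.1,0],[-0.1,0,0,-0.07,0],[-0.1,0,0,0,0],[-0.1,-0.004,0.05,0,0],[-0.1,-0.004,0.05,0,0],[-0.1,-0.004,0.05,0,0],[-0.1,-0.004,0.05,0,0],[-0.1,-0.004,0.05,0,0],[-0.1,-0.004,0.05,0,0],[-0.1,-0.004,0.05,0,0]]])

```text
t: 12.6
eef_pos: [0.5469, -0.188, 0.0173]
ee_rot: [-3.141, -0.0, -1.482]
force: [0.7, -3.3, 4.3]
width: 0.048
gripper_force: 2.0
```

apply_moves(commands=[[[-0.1,-0.004,0.05,0,0],[-0.1,-0.004,0.05,0,0],[-0.1,-0.004,0.05,0,0],[-0.1,-0.004,0.05,0,0],[-0.1,-0.004,0.05,0,0],[-0.1,-0.004,0.05,0,0],[-0.1,0,0,0,0],[-0.1,0,0,0,0]]])

```text
t: 13.4
eef_pos: [0.5412, -0.128, 0.0164]
ee_rot: [3.141, 0.001, -1.482]
force: [-0.6, 0.7, 0.1]
width: 0.0485
gripper_force: 0.0
```

Run:
```python
from box import *
s=arm.get_state();print(s['t'],s['eef_pos'],s['force'])
f=grab('scene');g=grab('side')
print('R scene');corners(f,(262,195,345,275))
print('R side');corners(g,(265,213,355,275))
```

```text
13.4 [ 0.54116905 -0.12803251  0.01641653] [-0.63080921  0.71005823  0.11555606]
R scene
[273 225] top [ 0.472 -0.019] desk [0.54  0.075]
[274 245] top [ 0.414 -0.1  ] desk [ 0.476 -0.013]
[299 260] top [ 0.42  -0.194] desk [ 0.483 -0.116]
[326 245] top [ 0.515 -0.187] desk [ 0.587 -0.109]
[321 234] top [ 0.541 -0.139] desk [ 0.615 -0.056]
[313 237] top [ 0.515 -0.136] desk [ 0.587 -0.053]
[282 220] top [ 0.507 -0.014] desk [0.579 0.081]
R side
[298 226] top [ 0.59  -0.095] desk [ 0.651 -0.234]
[286 240] top [ 0.585 -0.004] desk [ 0.645 -0.131]
[287 262] top [0.534 0.102] desk [ 0.588 -0.012]
[327 268] top [0.435 0.096] desk [ 0.476 -0.019]
[337 230] top [ 0.48  -0.108] desk [ 0.528 -0.249]
```

apply_moves(commands=[[[-0.1,-0.002,0.03,0,0],[-0.1,-0.001,0.018,0,0],[-0.1,0,0,0,0],[-0.1,0,-0.1,0,0],[-0.1,0,-0.15,0.05,0],[-0.1,0,0,0.2,0],[-0.1,0,0,0.2,0],[-0.1,0,0,0.2,0],[-0.1,0,0,0.1,0],[-0.1,0,0,0,0]]])

```text
t: 14.5
eef_pos: [0.5432, -0.1693, 0.1708]
ee_rot: [-3.135, -0.001, -1.482]
force: [0.4, 0.2, -0.6]
width: 0.0484
gripper_force: 0.0
```

Run:
```python
from box import *
s=arm.get_state();print(s['t'],s['eef_pos'],s['force'])
f=grab('scene');g=grab('side')
print('R scene');corners(f,(262,195,350,275))
print('R side');corners(g,(265,213,355,275))
```

```text
14.5 [ 0.54318708 -0.16932397  0.17076232] [ 0.43445063  0.23002731 -0.59051721]
R scene
[327 222] top [ 0.595 -0.103] desk [ 0.674 -0.017]
[323 224] top [ 0.579 -0.104] desk [ 0.657 -0.018]
[302 211] top [ 0.582 -0.011] desk [0.66  0.084]
[299 215] top [ 0.561 -0.023] desk [0.637 0.071]
[292 213] top [ 0.553 -0.002] desk [0.629 0.095]
[272 223] top [ 0.476 -0.009] desk [0.545 0.087]
[272 243] top [ 0.416 -0.089] desk [ 0.478 -0.001]
[301 258] top [ 0.429 -0.19 ] desk [ 0.493 -0.112]
[327 242] top [ 0.527 -0.178] desk [ 0.6   -0.099]
R side
[295 228] top [ 0.592 -0.08 ] desk [ 0.654 -0.217]
[285 241] top [0.585 0.002] desk [ 0.645 -0.124]
[286 264] top [0.532 0.112] desk [ 0.586 -0.001]
[326 269] top [0.435 0.101] desk [ 0.477 -0.014]
[331 261] top [0.437 0.061] desk [ 0.479 -0.059]
[331 242] top [ 0.471 -0.035] desk [ 0.518 -0.166]
[336 249] top [ 0.446 -0.002] desk [ 0.49  -0.129]
[336 229] top [ 0.485 -0.114] desk [ 0.533 -0.255]
```

The carton is now on the lane line, at centre (0.539,-0.055). I go behind it.

apply_moves(commands=[[[-0.1,-0.0514,0.0473,0,-0.0455],[-0.1,-0.0514,0.0473,0,-0.0455],[-0.1,-0.0514,0.0473,0,-0.0455],[-0.1,-0.0514,0.0473,0,-0.0455],[-0.1,-0.0514,0.0473,0,-0.0455],[-0.1,-0.0514,0.0473,0,-0.0455],[-0.1,-0.0514,0.0473,0,-0.0455],[-0.1,-0.0514,0.0473,0,-0.0455],[-0.1,-0.0514,0.0473,0,-0.0455],[-0.1,-0.0514,0.0473,0,-0.0455],[-0.1,-0.0514,0.0473,0,-0.0455],[-0.1,0,0,0,0]]])

```text
t: 15.8
eef_pos: [0.4262, -0.0646, 0.1658]
ee_rot: [3.141, -0.002, -3.058]
force: [0.7, -0.0, -0.3]
width: 0.0484
gripper_force: 0.0
```

apply_moves(commands=[[[-0.1,0,0,-0.2,0],[-0.1,0,0,-0.2,0],[-0.1,0,0,-0.2,0],[-0.1,0,0,-0.16,0],[-0.1,0,0,0,0],[-0.1,0,0,0,0]]])

```text
t: 16.4
eef_pos: [0.4277, -0.0655, 0.0146]
ee_rot: [-3.141, -0.003, -3.053]
force: [0.1, 0.5, 0.5]
width: 0.0481
gripper_force: 0.0
```

apply_moves(commands=[[[-0.1,0.05,0.0045,0,0],[-0.1,0.05,0.0045,0,0],[-0.1,0.05,0.0045,0,0],[-0.1,0.05,0.0045,0,0],[-0.1,0.05,0.0045,0,0],[-0.1,0.05,0.0045,0,0],[-0.1,0.05,0.0045,0,0],[-0.1,0.05,0.0045,0,0],[-0.1,0.05,0.0045,0,0],[-0.1,0.05,0.0045,0,0],[-0.1,0,0,0,0]]])

```text
t: 17.5
eef_pos: [0.5303, -0.0557, 0.0149]
ee_rot: [3.142, 0.002, -3.054]
force: [-0.2, 0.0, -0.1]
width: 0.0483
gripper_force: 0.0
```

Run:
```python
from box import *
s=arm.get_state();print(s['t'],s['eef_pos'],s['force'])
f=grab('scene');g=grab('side')
print('R scene');corners(f,(270,190,370,275))
print('R side');corners(g,(250,205,345,275))
```

```text
17.5 [ 0.53030265 -0.05568259  0.01485194] [-0.16346013  0.00243992 -0.10908913]
R scene
[341 214] top [ 0.655 -0.096] desk [ 0.74 -0.01]
[335 212] top [ 0.649 -0.077] desk [0.735 0.012]
[329 220] top [ 0.606 -0.099] desk [ 0.687 -0.012]
[325 217] top [ 0.609 -0.079] desk [0.69  0.009]
[309 222] top [ 0.557 -0.071] desk [0.633 0.018]
[290 236] top [ 0.472 -0.093] desk [ 0.54  -0.006]
[316 249] top [ 0.484 -0.184] desk [ 0.553 -0.106]
[342 235] top [ 0.58  -0.179] desk [ 0.658 -0.1  ]
R side
[281 220] top [ 0.651 -0.115] desk [ 0.72  -0.256]
[280 227] top [ 0.634 -0.071] desk [ 0.7   -0.207]
[275 224] top [ 0.655 -0.085] desk [ 0.724 -0.222]
[262 238] top [0.649 0.008] desk [ 0.717 -0.118]
[265 261] top [0.585 0.117] desk [0.645 0.004]
[303 266] top [0.49  0.107] desk [ 0.539 -0.007]
[309 256] top [0.496 0.056] desk [ 0.545 -0.064]
[307 248] top [0.516 0.018] desk [ 0.568 -0.106]
[313 250] top [0.498 0.023] desk [ 0.548 -0.101]
[311 232] top [ 0.542 -0.072] desk [ 0.597 -0.208]
[305 234] top [ 0.552 -0.055] desk [ 0.609 -0.188]
[307 240] top [ 0.534 -0.023] desk [ 0.588 -0.153]
[291 240] top [ 0.573 -0.009] desk [ 0.631 -0.137]
[293 236] top [ 0.577 -0.032] desk [ 0.637 -0.163]
[288 238] top [ 0.585 -0.017] desk [ 0.645 -0.146]
[287 224] top [ 0.624 -0.096] desk [ 0.689 -0.235]
```

It is aligned and on the line at the lane mouth. I push on, then slowly onto the buffers.

apply_moves(commands=[[[-0.1,0.05,0.0045,0,0],[-0.1,0.05,0.0045,0,0],[-0.1,0.05,0.0045,0,0],[-0.1,0.05,0.0045,0,0],[-0.1,0.05,0.0045,0,0],[-0.1,0.05,0.0045,0,0]]])

```text
t: 18.2
eef_pos: [0.5889, -0.0506, 0.0148]
ee_rot: [-3.142, -0.0, -3.055]
force: [-1.5, -1.0, -0.6]
width: 0.0482
gripper_force: 0.7
```

apply_moves(commands=[[[-0.1,0.02,0.0018,0,0],[-0.1,0.02,0.0018,0,0],[-0.1,0.015,0.001,0,0]]])

```text
t: 18.5
eef_pos: [0.5992, -0.0498, 0.0148]
ee_rot: [3.142, -0.0, -3.055]
force: [-0.5, -0.3, -0.7]
width: 0.0481
gripper_force: 0.6
```

apply_moves(commands=[[[-0.1,0.01,0.001,0,0],[-0.1,0.01,0.001,0,0]]])

```text
t: 18.7
eef_pos: [0.6005, -0.0496, 0.0147]
ee_rot: [-3.142, -0.005, -3.055]
force: [-14.4, 0.9, 11.6]
width: 0.0484
gripper_force: 7.1
```

apply_moves(commands=[[[-0.1,0.007,0,0,0],[-0.1,0,0,0,0],[-0.1,0,0,0,0]]])

```text
t: 19.0
eef_pos: [0.6004, -0.0497, 0.0146]
ee_rot: [3.141, -0.006, -3.055]
force: [-14.6, 1.6, 9.9]
width: 0.0484
gripper_force: 6.8
```

Run:
```python
from box import *
s=arm.get_state();print(s['t'],s['eef_pos'],s['force'],s['moment'])
f=grab('scene');g=grab('side')
print('R scene');corners(f,(290,180,390,265))
print('R side');corners(g,(235,200,330,275))
```

```text
19.0 [ 0.60036493 -0.04969116  0.01461993] [-14.63083818   1.56921596   9.92754272] [0.85692244 4.63489013 0.11577111]
R scene
[358 205] top [ 0.729 -0.091] desk [ 0.821 -0.003]
[328 212] top [ 0.634 -0.064] desk [0.718 0.026]
[321 217] top [ 0.6   -0.072] desk [0.681 0.017]
[320 231] top [ 0.549 -0.126] desk [ 0.624 -0.042]
[313 223] top [ 0.562 -0.082] desk [0.638 0.006]
[306 227] top [ 0.534 -0.086] desk [0.607 0.002]
[334 239] top [ 0.55 -0.18] desk [ 0.626 -0.101]
[357 218] top [ 0.673 -0.142] desk [ 0.76  -0.059]
R side
[238 235] top [0.717 0.014] desk [ 0.794 -0.111]
[240 250] top [0.669 0.088] desk [ 0.74  -0.028]
[258 252] top [0.622 0.081] desk [ 0.687 -0.035]
[265 261] top [0.585 0.117] desk [0.645 0.004]
[278 262] top [0.554 0.11 ] desk [ 0.61  -0.003]
[290 246] top [0.561 0.024] desk [ 0.619 -0.1  ]
[289 230] top [ 0.602 -0.063] desk [ 0.665 -0.197]
[284 235] top [ 0.602 -0.029] desk [ 0.665 -0.16 ]
[288 239] top [ 0.582 -0.011] desk [ 0.642 -0.14 ]
[281 244] top [0.587 0.021] desk [ 0.648 -0.103]
[278 239] top [ 0.607 -0.002] desk [ 0.67  -0.129]
[282 233] top [ 0.612 -0.039] desk [ 0.676 -0.17 ]
[278 238] top [ 0.609 -0.007] desk [ 0.673 -0.135]
[262 236] top [ 0.654 -0.003] desk [ 0.723 -0.13 ]
[265 227] top [ 0.672 -0.057] desk [ 0.744 -0.191]
[261 229] top [ 0.677 -0.041] desk [ 0.749 -0.173]
[260 223] top [ 0.697 -0.076] desk [ 0.772 -0.212]
[252 222] top [ 0.722 -0.074] desk [ 0.799 -0.21 ]
```

The buffers are reached at about 14 N. The upward force suggests the rear lifted a little, so I back off, let it settle, then push gently, lower and with the fingers closed, so the carton squares itself on both buffers.

apply_moves(commands=[[[-0.1,-0.05,-0.004,0,0],[-0.1,-0.1,-0.009,0,0],[1,0,0,-0.03,0],[1,0,0,0,0],[1,0,0,0,0],[1,0,0.012,0,0],[1,0.04,0.004,0,0],[1,0.04,0.004,0,0],[1,0.02,0.002,0,0],[1,0.02,0.002,0,0],[1,0.01,0,0,0]]])

```text
t: 20.2
eef_pos: [0.6004, -0.0472, 0.0086]
ee_rot: [-3.142, -0.001, -3.055]
force: [-4.4, 0.5, 3.4]
width: 0.0004
gripper_force: 2.1
```

apply_moves(commands=[[[1,0.006,0,0,0],[1,0,0,0,0],[1,-0.02,0,0,0],[1,-0.1,0,0,0],[1,-0.15,0,0.1,0],[1,-0.15,0,0.2,0],[1,-0.15,0,0.2,0],[1,-0.15,0,0.2,0],[1,-0.1,-0.1,0.2,0],[1,0,-0.2,0,0],[1,0,-0.2,0,0],[1,0,0,0,0]]])

```text
t: 21.4
eef_pos: [0.4375, -0.1502, 0.1897]
ee_rot: [-3.141, 0.002, -3.058]
force: [-0.8, -0.1, -0.4]
width: 0.0005
gripper_force: 0.0
```

Run:
```python
from box import *
import pickle
s=arm.get_state();print(s['t'],s['eef_pos'],s['force'])
f=grab('scene');g=grab('side'); cv2.imwrite('pics/e1.png',f['image'])
print('R scene');corners(f,(290,180,390,265))
print('R side');corners(g,(235,200,330,275))
print('L scene');corners(f,(195,165,270,245))
for n,fr in(('scene',f),('side',g)):
  d=cv2.absdiff(fr['image'],pickle.load(open(n+'0.pkl','rb'))['image']).max(2)
  for nm,P,r in(('oil',(.682,.187,.04),10),('brass',(.69,.351,.03),9),('jar',(.711,-.218,.02),10),('euro',(.371,.019,.01),10),('bluetin',(.644,-.458,.01),12),('tape',(.473,-.466,.01),18)):
    u,v=proj(fr,P)[0].astype(int); print(n,nm,(u,v),int(np.median(d[v-r:v+r,u-r:u+r])),round(float((d[v-r:v+r,u-r:u+r]>50).mean()),2))
# expected carton silhouette corners if home
c,sn=np.cos(.09),np.sin(.09); R=np.array([[c,-sn],[sn,c]])
for z in(0,.07): 
  P=[[*(np.array([.7305,-.039])+R@np.array([x,y])),z] for x,y in((-.115,.0525),(-.115,-.0525),(0,-.0525),(0,.0525))]; print('expect z',z,'sc',proj(f,P).round().tolist(),'sd',proj(g,P).round().tolist())
```

```text
21.4 [ 0.4374731  -0.15021605  0.1896644 ] [-0.81426611 -0.11757737 -0.35138397]
R scene
[306 206] top [0.609 0.004] desk [0.691 0.1  ]
[306 227] top [ 0.534 -0.086] desk [0.607 0.002]
[330 239] top [ 0.542 -0.173] desk [ 0.617 -0.093]
[342 236] top [ 0.576 -0.183] desk [ 0.654 -0.104]
[345 225] top [ 0.621 -0.147] desk [ 0.704 -0.065]
[358 214] top [ 0.691 -0.128] desk [ 0.78  -0.044]
[358 205] top [ 0.729 -0.091] desk [ 0.821 -0.003]
[335 196] top [ 0.716 -0.006] desk [0.807 0.09 ]
R side
[238 235] top [0.717 0.014] desk [ 0.794 -0.111]
[239 249] top [0.674 0.084] desk [ 0.746 -0.032]
[257 251] top [0.627 0.078] desk [ 0.693 -0.04 ]
[265 261] top [0.585 0.117] desk [0.645 0.004]
[281 259] top [0.553 0.094] desk [ 0.61  -0.021]
[281 240] top [0.597 0.001] desk [ 0.659 -0.126]
[285 235] top [ 0.6  -0.03] desk [ 0.662 -0.161]
[287 247] top [0.566 0.031] desk [ 0.624 -0.092]
[290 246] top [0.561 0.024] desk [ 0.619 -0.1  ]
[289 224] top [ 0.618 -0.098] desk [ 0.683 -0.237]
[252 222] top [ 0.722 -0.074] desk [ 0.799 -0.21 ]
L scene
[267 184] top [0.608 0.192] desk [0.689 0.307]
[252 178
[... 417 characters left out ...]
 3 0.09
scene bluetin (np.int64(438), np.int64(292)) 78 0.75
scene tape (np.int64(394), np.int64(325)) 2 0.12
side oil (np.int64(215), np.int64(278)) 12 0.0
side brass (np.int64(170), np.int64(319)) 12 0.0
side jar (np.int64(278), np.int64(219)) 14 0.29
side euro (np.int64(361), np.int64(279)) 12 0.07
side bluetin (np.int64(325), np.int64(198)) 13 0.16
side tape (np.int64(373), np.int64(204)) 15 0.28
expect z 0 sc [[307.0, 226.0], [333.0, 240.0], [359.0, 225.0], [333.0, 213.0]] sd [[277.0, 263.0], [289.0, 246.0], [252.0, 241.0], [237.0, 257.0]]
expect z 0.07 sc [[307.0, 206.0], [333.0, 219.0], [360.0, 204.0], [333.0, 193.0]] sd [[276.0, 240.0], [289.0, 223.0], [251.0, 219.0], [235.0, 234.0]]
```

```bash
python3 -c "
from station import arm
print(arm.job_done())"
```

```text
the job is handed in; nothing more can be done
None
```

Job handed in at about 21 s: both cartons lie on their backs, and the stamped one (the right-hand carton) went into the lane until it stopped twice at the same point. Its final position matches the buffers to a few millimetres. The plain one lies where it fell, and I saw no sign of bystander contact, though arm and shadow changes kept the image check from being conclusive.

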